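# Pack and close the round bottle gift drum

### The arm

A 7-joint arm with a two-finger parallel gripper is mounted at the origin on a cart in front of the work surface, level with it; the furniture and walls round the work are solid. World frame = base frame: x ahead of the robot, y to its left, z up, the work surface at z = 0. Lengths are in m, angles in rad, forces in N, time in s.
With the tool pointing down it reaches from about 0.425 to 0.925 m from the base axis. Payload 6.8 kg.
Tool frame: the origin (TCP) lies at the very end of the fingers, on their centre line; the grasp point (between the pads) lies 19 mm behind it; z points along the fingers, y is the line along which they close (so a half turn about z gives the same grasp; the last joint's range is limited). The gripper opens to 85 mm and grips with 20 to 120 N. Pads are 22 mm wide; open, the fingers measure 114 mm over their backs; the gripper's body (76 mm by 85 mm) begins 54 mm behind the grasp point. The pads swing forward as they close: fully open they stand 13 mm farther back than shut.
Start: joints at [-1.344, 0.477, 0.022, 1.555, -0.011, 1.109, -0.083], TCP at [0.222, 0.638, 0.231] pointing down, gripper open.
Joint ranges: [-2.96, 2.96], [-0.34, 2.1], [-1.41, 1.46], [0.24, 2.44], [-1.37, 4.51], [0.17, 1.92], [-2.96, 2.96]. Speed limits (rad/s): [2.39, 2.39, 3.14, 3.14, 3.14, 3.14, 3.14].

### API

Orientations are given as a unit quaternion [w, x, y, z].
In Python, from station import bot gives the robot as it stands. The module is installed in compiled form; this text tells all that it offers.
- The arm moves only by the shell command python3 -m jog 'ROWS' [OPENING] [FORCE]. ROWS is JSON, a list of rows, each a list of 4 numbers: the shift along the tool's x, y, z in cm, then the turn about the tool's z in rad. In form: [[x, y, z, spin], ...]. A call has 1 to 20 rows; each row is the pose to reach, as a shift and turn from the pose commanded when the call began, along the tool's axes at that moment; what a row does not reach only later rows make up. A row lasts 1/12 s, in which the tool goes at most 41.7 mm and 7.16 degrees, less where a joint would pass 70% of its speed; a pose out of reach is approached as far as the arm can. A call with a gripper value outside its range is refused whole. OPENING is the closure, from -1 (fully open) to 1 (shut), set as the call begins (- or left out, the last holds). The fingers move at their own pace and stop on an object; FORCE is the grip in N (left out, the last holds). Time passes only in rows, so rows that repeat a pose let the fingers close. It gives the time, the measured TCP pose, the force, the opening and the grip force at its end, in the units of the state.
- bot.get_obs(): the state, without advancing time (a new reading comes with each control period).
- bot.read_camera(name): name is "scene" or "top" or "wrist"; returns a dict with "pixels" (420x560x3 uint8, red, green, blue), "depth" (420x560 float32, m along the optical axis (not along the pixel's ray), 0 where there is no reading), "fovy" (degrees; the focal length in pixels is half the picture's height over the tangent of half this angle, whatever the lens; pixels are square), "cx", "cy" (the principal point, pixels), "pose" (4x4, takes a point from camera to world coordinates). Camera axes: x right, y down, z forward; pixel columns grow to the right and rows downward; lengths in m; the calibration is good to about 2 mm. The wrist camera is an equidistant fisheye: a pixel r from the principal point sees the ray r / f radians off the axis. A picture is of the moment at which its call begins.
- bot.hand_in(): hands the job in; it is judged then, once.
The state is a dict: "t": time; "q": joint angles; "joint_vel": joint speeds; "joint_torque": joint torques, N m; "eef_pos": TCP position; "tool_rot": TCP orientation; "contact_force": force on the tool from outside, world axes, zero at the start; "torque": the same for the moment, N m; "gripper_width": opening from 0.0 (shut) to 1.0 (fully open); "grasp_force": force on a finger pad.
Only numpy, scipy, OpenCV 4.12 (cv2) and the standard library are available. Lean on these libraries where they do the work, as an engineer would, in place of code of your own. Each camera call takes 0.05 s, during which the arm holds its last target. There are 200 camera calls.

### The job

Finish packing the round wooden gift drum: stand the three loose amber bottles upright in its three empty cells, then lay the flat inner cover on the stoppers, knob up, and last put the raised outer lid on, fully home over the rim. It is glass: set each bottle down on the floor of its cell rather than letting it drop, knock none over, and leave the four bottles that are already packed standing in their cells.

Things in the scene. Friction and masses are not known exactly. Their poses are not given: they have to be found in the camera images.
- drum: Open round wooden drum, fixed: 156 mm across, 98 high, wall 4. Origin: centre of underside, z up. On its floor (z 4 mm) are 7 card cells, 44 mm inside, tops at z 28, 48 mm apart: one in the middle, six round it at 0, 60.. 300 deg from the drum's x axis towards its y. Middle, 0 and 120 deg start empty, the others hold a bottle; stopper tops then at z 86.
- inner_cover: Flat round wooden disc, 142 mm across, 8 thick, under edge bevelled; small knob in the middle of its top, 19 mm across, z 8 to 26 mm. Starts knob up on the table, 100 g. Origin: centre of underside, z up. Goes inside the drum (3 mm play all round) to lie on the stoppers, underside 86 mm above the drum's.
- lid: Round wooden lid, 171 mm across, raised hollow crown to z 44 mm, knob in the middle 21 to 24 mm across at z 58 to 73. Starts knob up on the table, 250 g. Origin: centre of lower edge, z up. Its 14 mm skirt goes over the outside of the drum (3 mm play all round); a ledge inside rests on the rim, lower edge then 84 mm above the drum's underside.
- bottle_1: Amber glass bottle, 38 mm round body, rounded foot; wooden stopper to grip, 19 mm across, z 60 to 82 mm (its top). Origin: centre of underside, z up. 90 g. Starts loose, standing on the table; the bottles are alike, any loose one may go in any empty cell.
- bottle_2: Amber glass bottle, 38 mm round body, rounded foot; wooden stopper to grip, 19 mm across, z 60 to 82 mm (its top). Origin: centre of underside, z up. 90 g. Starts loose, standing on the table; the bottles are alike, any loose one may go in any empty cell.
- bottle_3: Amber glass bottle, 38 mm round body, rounded foot; wooden stopper to grip, 19 mm across, z 60 to 82 mm (its top). Origin: centre of underside, z up. 90 g. Starts loose, standing on the table; the bottles are alike, any loose one may go in any empty cell.
- bottle_4: Amber glass bottle, 38 mm round body, rounded foot; wooden stopper to grip, 19 mm across, z 60 to 82 mm (its top). Origin: centre of underside, z up. Starts packed, standing loose in the drum's cell at 60 deg.
- bottle_5: Amber glass bottle, 38 mm round body, rounded foot; wooden stopper to grip, 19 mm across, z 60 to 82 mm (its top). Origin: centre of underside, z up. Starts packed, standing loose in the drum's cell at 180 deg.
- bottle_6: Amber glass bottle, 38 mm round body, rounded foot; wooden stopper to grip, 19 mm across, z 60 to 82 mm (its top). Origin: centre of underside, z up. Starts packed, standing loose in the drum's cell at 240 deg.
- bottle_7: Amber glass bottle, 38 mm round body, rounded foot; wooden stopper to grip, 19 mm across, z 60 to 82 mm (its top). Origin: centre of underside, z up. Starts packed, standing loose in the drum's cell at 300 deg.
Things that resemble listed ones, but are neither listed nor needed, are in the scene too. Leave any purple or yellow look-alike of the bottle_3 alone.

How it is judged:
By the outcome, as a careful person would: the job done as asked, in the order asked, and still so for the second after the job is handed in, with the robot touching nothing.
It also fails if it takes over 122 s, if anything falls off the work surface, if the arm or the gripper's body presses on something with over 40 N, if the wrist force passes 120 N, or if a joint passes its speed limit or range.

## Working session

There is one attempt and no reset: what is moved stays moved. The work goes in short steps, Python scripts to look and compute and a shell command to move; the robot and the scene stay as the last step left them, time stands still between calls to the robot, and variables do not carry over. Pictures are saved under pics/ and viewed, at most 16 in all, crops included, and the job is handed in when it is done.

```bash
mkdir -p pics
cat > h.py <<'E'
import numpy as np, cv2, pickle
from station import bot
def snap(name, f):
    d=bot.read_camera(name); pickle.dump(d,open(f'pics/{f}.pkl','wb'))
    cv2.imwrite(f'pics/{f}.png',d['pixels'][...,::-1]); return d
def load(f): return pickle.load(open(f'pics/{f}.pkl','rb'))
def world(d,u,v,z=None):
    f=d['pixels'].shape[0]/2/np.tan(np.radians(d['fovy'])/2); D=d['depth'][int(v),int(u)] if z is None else z
    return (d['pose']@[ (u-d['cx'])/f*D,(v-d['cy'])/f*D,D,1])[:3]
def cloud(d):
    H,W=d['depth'].shape; f=H/2/np.tan(np.radians(d['fovy'])/2)
    v,u=np.mgrid[:H,:W]; D=d['depth']
    P=np.stack([(u-d['cx'])/f*D,(v-d['cy'])/f*D,D,np.ones_like(D)],-1)@d['pose'].T
    return P[...,:3]
E
python3 - <<'E'
from h import *
for n in ('scene','top'):
    d=snap(n,n+'0'); print(n,d['fovy'],d['cx'],d['cy'],d['pose'].round(3).tolist())
o=bot.get_obs(); print({k:np.round(v,3).tolist() for k,v in o.items()})
a=load('scene0')['pixels'];b=load('top0')['pixels']
E
```

```text
scene 45.079503303052775 281.0375473263308 206.5655085955799 [[-0.427, -0.43, 0.796, -0.699], [-0.904, 0.186, -0.384, 0.666], [0.017, -0.883, -0.468, 0.758], [0.0, 0.0, 0.0, 1.0]]
top 48.84246172413221 279.71033906329126 217.49491276571155 [[-0.094, -0.975, 0.2, 0.216], [-0.996, 0.093, -0.016, 0.085], [-0.003, -0.2, -0.98, 1.449], [0.0, 0.0, 0.0, 1.0]]
{'t': 0.1, 'q': [-1.344, 0.478, 0.022, 1.556, -0.012, 1.109, -0.083], 'joint_vel': [0.0, -0.004, -0.0, -0.003, -0.001, 0.0, -0.002], 'joint_torque': [0.005, -59.776, 1.614, -28.195, 0.013, 0.005, -0.0], 'eef_pos': [0.222, 0.637, 0.23], 'tool_rot': [-0.0, 0.167, 0.986, -0.001], 'contact_force': [0.222, -0.937, -0.29], 'torque': [0.006, -0.052, 0.039], 'grasp_force': 0.0, 'gripper_width': 1.009}
```

View pics/scene0.png

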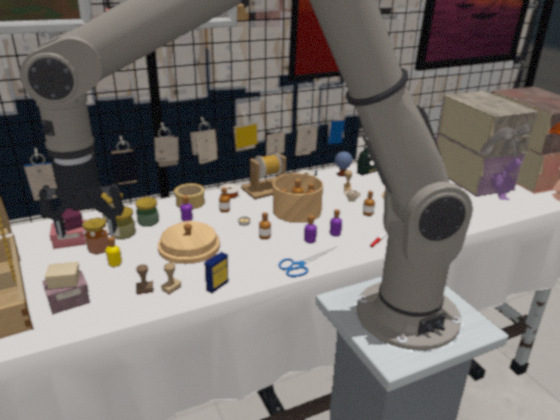

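View pics/top0.png

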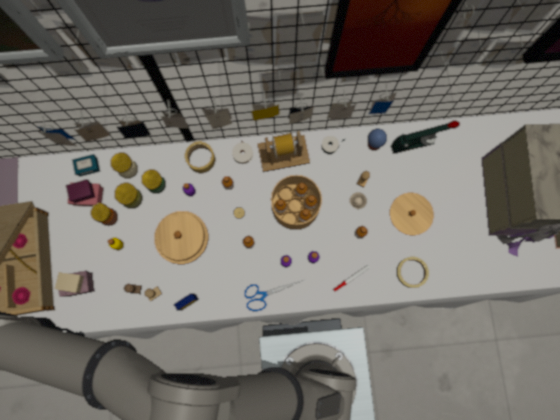

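The scene and top pictures show the drum at about (296,202) in the top view, the lid at (180,237), the inner cover at (411,213), and three loose amber bottles at (227,182), (249,242) and (361,231). Purple look-alikes stand at (189,188), (286,260) and (314,256), and a yellow one at (116,243).

Run:
```python
from h import *
d=load('top0'); P=cloud(d); s=load('scene0'); Q=cloud(s)
c=cv2.resize(d['pixels'][165:275,220:440,::-1],None,fx=3.6,fy=3.6,interpolation=cv2.INTER_CUBIC); cv2.imwrite('pics/c1.png',c)
print('table',P[270,230],P[220,340])
for n,u,v in [('b1',227,182),('b2',249,242),('b3',361,231),('drum',296,202),('cover',411,213),('lid',180,237)]:
    print(n,world(d,u,v).round(4))
# clouds from both cameras around each candidate
for n,u,v,r in [('b1',227,182,.03),('b2',249,242,.03),('b3',361,231,.03),('drum',296,202,.1),('cover',411,213,.09),('lid',180,237,.1)]:
    c0=world(d,u,v)
    for nm,C in (('top',P),('scene',Q)):
        m=(np.hypot(C[...,0]-c0[0],C[...,1]-c0[1])<r)&(C[...,2]>.004)&(C[...,2]<.14)
        p=C[m]; 
        if len(p)==0: print(n,nm,'none');continue
        zm=np.percentile(p[:,2],98); t=p[p[:,2]>zm-.012]
        print(n,nm,len(p),'ztop',zm.round(4),'top centroid',t.mean(0).round(4),'bbox',p.min(0).round(3),p.max(0).round(3))
```

```text
table [0.35840031 0.23113174 0.00634409] [ 0.48474758 -0.12980477 -0.00060259]
b1 [0.6248 0.2144 0.0671]
b2 [0.4312 0.1617 0.0664]
b3 [ 0.4309 -0.1773  0.0763]
drum [0.556  0.0044 0.0035]
cover [ 0.4808 -0.3507  0.0261]
lid [0.47   0.3728 0.0455]
b1 top 155 ztop 0.0835 top centroid [0.6329 0.2168 0.0792] bbox [0.596 0.186 0.004] [0.649 0.237 0.085]
b1 scene 248 ztop 0.0815 top centroid [0.6294 0.2195 0.0776] bbox [0.607 0.201 0.004] [0.645 0.238 0.084]
b2 top 151 ztop 0.0833 top centroid [0.4377 0.1663 0.0802] bbox [0.408 0.141 0.004] [0.457 0.188 0.086]
b2 scene 294 ztop 0.0815 top centroid [0.4326 0.1688 0.0779] bbox [0.415 0.14  0.005] [0.45  0.188 0.084]
b3 top 158 ztop 0.0855 top centroid [ 0.4355 -0.1834  0.0812] bbox [ 0.404 -0.202  0.004] [ 0.455 -0.148  0.09 ]
b3 scene 253 ztop 0.0822 top centroid [ 0.431  -0.1815  0.0781] bbox [ 0.411 -0.203  0.004] [ 0.448 -0.162  0.084]
drum top 1989 ztop 0.0996 top centroid [0.5443 0.0074 0.0955] bbox [ 0.458 -0.094  0.004] [0.654 0.104 0.106]
drum scene 2190 ztop 0.0981 top centroid [0.5383 0.0123 0.0927] bbox [ 0.46  -0.07   0.004] [0.623 0.097 0.101]
cover top 1416 ztop 0.0174 top centroid [ 0.4826 -0.3567  0.0091] bbox [ 0.391 -0.438  0.004] [ 0.568 -0.265  0.029]
cover scene 12 ztop 0.0098 top centroid [ 0.5263 -0.302   0.0065] bbox [ 0.502 -0.315  0.005] [ 0.557 -0.288  0.01 ]
lid top 2382 ztop 0.0511 top centroid [0.4745 0.3767 0.0439] bbox [0.373 0.273 0.004] [0.562 0.47  0.077]
lid scene 2126 ztop 0.0652 top centroid [0.469  0.3796 0.0671] bbox [0.375 0.294 0.004] [0.549 0.465 0.077]
```

View pics/c1.png

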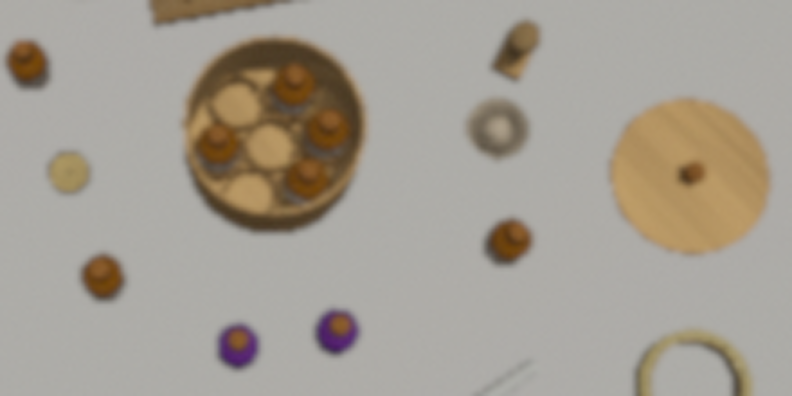

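The crop shows the empty cells at crop pixels (268,148), (238,104) and (250,195), amber stoppers in the other four, and the cover's knob at (691,173). Next I refine these with fits.

```bash
cat >> h.py <<'E'
from scipy.optimize import least_squares
def circ(p,R=None):
    c=p.mean(0); x0=[c[0],c[1]]+([] if R else [.07])
    s=least_squares(lambda x:np.hypot(p[:,0]-x[0],p[:,1]-x[1])-(R or x[2]),x0,loss='soft_l1',f_scale=.002); return s.x.round(4), np.sqrt(np.mean(s.fun**2)).round(4)
def atz(d,u,v,z):
    f=d['pixels'].shape[0]/2/np.tan(np.radians(d['fovy'])/2)
    r=d['pose'][:3,:3]@[(u-d['cx'])/f,(v-d['cy'])/f,1]; o=d['pose'][:3,3]; return (o+r*(z-o[2])/r[2])
E
python3 - <<'E'
from h import *
d=load('top0'); P=cloud(d); s=load('scene0'); Q=cloud(s)
def near(C,x,y,r,z0,z1):
    m=(np.hypot(C[...,0]-x,C[...,1]-y)<r)&(C[...,2]>z0)&(C[...,2]<z1); return C[m]
for nm,C in(('top',P),('scene',Q)):
    print(nm,'drum rim',circ(near(C,.55,.007,.1,.092,.104)))
    p=near(C,.48,.376,.1,.005,.013); print(nm,'lid skirt',len(p), circ(p,.0855))
    p=near(C,.475,.376,.03,.06,.08); print('lid knob',len(p),p.mean(0),np.percentile(p[:,2],95))
    print('  crown',circ(near(C,.475,.376,.1,.036,.048)))
p=near(P,.483,-.357,.09,.0045,.0125); print('cover',p.mean(0),len(p))
p=near(P,.483,-.357,.03,.017,.04); print('cover knob',p.mean(0),len(p))
hsv=cv2.cvtColor(d['pixels'],cv2.COLOR_RGB2HSV)
for k,(cu,cv) in {'mid':(268,148),'A':(238,104),'B':(250,195)}.items():
    print(k,atz(d,220+cu/3.6,165+cv/3.6,.004).round(4), world(d,220+cu/3.6,165+cv/3.6).round(4))
for k,(cu,cv) in {'s1':(294,75),'s2':(330,119),'s3':(310,168),'s4':(218,132)}.items():
    print(k,atz(d,220+cu/3.6,165+cv/3.6,.086).round(4), world(d,220+cu/3.6,165+cv/3.6).round(4))
for k,(cu,cv) in {'b1':(27,48),'b2':(100,268),'b3':(516,231)}.items():
    print(k,atz(d,220+cu/3.6,165+cv/3.6,.082).round(4))
print('coverknob',atz(d,220+691/3.6,165+171/3.6,.026), 'disc',atz(d,220+690/3.6,165+176/3.6,.008))
E
```

```text
top drum rim (array([0.5432, 0.0096, 0.0754]), np.float64(0.0025))
top lid skirt 108 (array([0.4787, 0.3769]), np.float64(0.0067))
lid knob 45 [0.47546028 0.37615409 0.07093384] 0.07588484954282006
  crown (array([0.4766, 0.3773, 0.0534]), np.float64(0.0167))
scene drum rim (array([0.5414, 0.0107, 0.0756]), np.float64(0.0026))
scene lid skirt 174 (array([0.476 , 0.3779]), np.float64(0.0019))
lid knob 53 [0.46905695 0.37945546 0.06940605] 0.07450815650989975
  crown (array([0.4701, 0.3795, 0.0554]), np.float64(0.0179))
cover [ 0.48275691 -0.35727981  0.0079156 ] 1214
cover knob [ 0.48270395 -0.35549614  0.02370773] 29
mid [0.5429 0.0107 0.004 ] [0.5425 0.0108 0.0054]
A [0.5856 0.0334 0.004 ] [0.5863 0.0333 0.0012]
B [0.5019 0.0309 0.004 ] [0.5018 0.0309 0.0045]
s1 [ 0.5853 -0.0134  0.086 ] [ 0.5854 -0.0134  0.0856]
s2 [ 0.5443 -0.0396  0.086 ] [ 0.5448 -0.0398  0.0836]
s3 [ 0.5038 -0.0184  0.086 ] [ 0.5048 -0.0187  0.0813]
s4 [0.542  0.0554 0.086 ] [0.5426 0.0554 0.0837]
b1 [0.6319 0.2106 0.082 ]
b2 [0.4368 0.1639 0.082 ]
b3 [ 0.4349 -0.1839  0.082 ]
coverknob [ 0.48218538 -0.35394587  0.026     ] disc [ 0.48116235 -0.35793048  0.008     ]
```

```bash
cat >> h.py <<'E'
from scipy.spatial.transform import Rotation as Rn
def to(x,y,z,ang=None):
    "shift (cm) in tool axes and spin to world x,y,z with tool y at world angle ang (deg, mod 180)"
    o=bot.get_obs(); w,a,b,c=o['tool_rot']; R=Rn.from_quat([a,b,c,w]).as_matrix()
    s=R.T@(np.array([x,y,z])-o['eef_pos'])*100; cur=np.degrees(np.arctan2(R[1,1],R[0,1])); sp=0
    if ang is not None: sp=-np.radians((ang-cur+90)%180-90)
    print('shift cm',s.round(2),'spin',round(sp,3),'rows>=',round(max(np.linalg.norm(s)/4.17,abs(sp)/.125),1),'t',round(o['t'],2),'q7',o['q'][6].round(2),'eef',o['eef_pos'].round(4),'ang',round(cur,1),'tilt',R[:,2].round(3))
E
python3 -c "
from h import *
to(.437,.166,.2,60)"
```

```text
shift cm [-35.82 -37.4    3.11] spin 0.189 rows>= 12.4 t 0.1 q7 -0.08 eef [0.2216 0.637  0.2304] ang 70.8 tilt [-0.    -0.002 -1.   ]
```

```bash
python3 -m jog '[[-12,-12.5,0,0.06],[-24,-25,1.5,0.12],[-35.8,-37.4,3.1,0.19],[-35.8,-37.4,3.1,0.19],[-35.8,-37.4,3.1,0.19],[-35.8,-37.4,3.1,0.19],[-35.8,-37.4,3.1,0.19],[-35.8,-37.4,3.1,0.19],[-35.8,-37.4,3.1,0.19],[-35.8,-37.4,3.1,0.19],[-35.8,-37.4,3.1,0.19],[-35.8,-37.4,3.1,0.19],[-35.8,-37.4,3.1,0.19],[-35.8,-37.4,3.1,0.19],[-35.8,-37.4,3.1,0.19],[-35.8,-37.4,3.1,0.19]]' 0
python3 - <<'E'
from h import *
d=snap('wrist','w1'); print(d['fovy'],d['cx'],d['cy'],d['pose'].round(4).tolist())
to(.437,.166,.2,60)
E
```

```text
t: 1.43
eef_pos: [0.4366, 0.1676, 0.2002]
tool_rot: [-0.0, 0.259, 0.966, 0.0]
contact_force: [-0.0, 0.6, 0.4]
gripper_width: 0.498
grasp_force: 0.0
65.70646984690485 285.4263643314484 209.2152283856806 [[0.5002, 0.8207, 0.2762, 0.3638], [0.8659, -0.4742, -0.1589, 0.2093], [0.0006, 0.3187, -0.9479, 0.3428], [0.0, 0.0, 0.0, 1.0]]
shift cm [-0.15 -0.15  0.02] spin 0.001 rows>= 0.1 t 1.48 q7 0.61 eef [0.4365 0.1681 0.2002] ang 60.1 tilt [-0.  0. -1.]
```

View pics/w1.png

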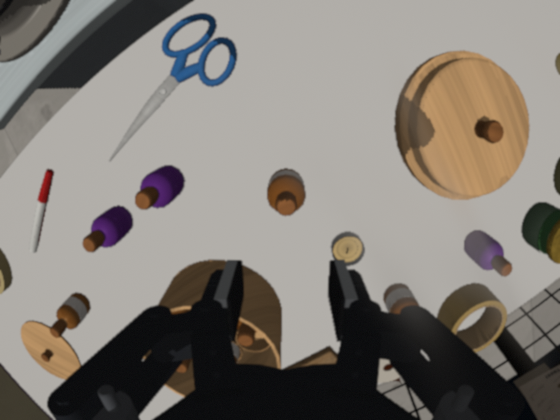

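The wrist view shows bottle_2 with its stopper near (286,203), the lid's knob at (490,130), and the drum partly behind the fingers at lower left.

```bash
cat >> h.py <<'E'
def wray(d,u,v):
    f=d['pixels'].shape[0]/2/np.tan(np.radians(d['fovy'])/2)
    x,y=u-d['cx'],v-d['cy']; r=np.hypot(x,y)+1e-9; t=np.minimum(r/f,1.5)
    return np.stack([x/r*np.tan(t),y/r*np.tan(t),np.ones_like(r)],-1)   # unit z
def wcloud(d):
    v,u=np.mgrid[:420,:560].astype(float); P=wray(d,u,v)*d['depth'][...,None]
    return P@d['pose'][:3,:3].T+d['pose'][:3,3]
def watz(d,u,v,z):
    r=d['pose'][:3,:3]@wray(d,np.float64(u),np.float64(v)); o=d['pose'][:3,3]; return o+r*(z-o[2])/r[2]
def near(C,x,y,r,z0,z1):
    m=(np.hypot(C[...,0]-x,C[...,1]-y)<r)&(C[...,2]>z0)&(C[...,2]<z1); return C[m]
E
python3 - <<'E'
from h import *
d=load('w1'); C=wcloud(d)
print('table',C[100,300],C[250,100])
for n,x,y in(('b2',.435,.166),('b1',.631,.214)):
    p=near(C,x,y,.03,.06,.1); zt=np.percentile(p[:,2],95); t=p[p[:,2]>zt-.006]; print(n,'n',len(p),len(t),'ztop',zt.round(4),circ(t,.005) ,'bbox mid',((t.min(0)+t.max(0))/2).round(4),t.max(0)-t.min(0))
    b=near(C,x,y,.03,.01,.045); print('  body fit',len(b),circ(b,.019))
    q=near(C,x,y,.03,.058,.078); print('  stopper side fit',len(q),circ(q,.0095))
print(watz(d,286,203,.082))
p=near(C,.475,.377,.025,.055,.09); print('lidknob',len(p),p.mean(0),((p.min(0)+p.max(0))/2),p[:,2].max()); p=near(C,.475,.377,.1,.004,.016); print('skirt',circ(p,.0855)); print(circ(near(C,.475,.377,.1,.03,.042)))
E
```

```text
table [0.36790033 0.22442433 0.0024386 ] [ 0.39026245 -0.08790023  0.00093826]
b2 n 439 354 ztop 0.0829 (array([0.4373, 0.1673]), np.float64(0.0024)) bbox mid [0.4383 0.1668 0.0803] [0.01844304 0.01819424 0.00663588]
  body fit 257 (array([0.4384, 0.1668]), np.float64(0.0002))
  stopper side fit 97 (array([0.4386, 0.1666]), np.float64(0.0002))Traceback (most recent call last):
  File "<stdin>", line 5, in <module>
    return _quantile_unchecked(
        a, q, axis, out, overwrite_input, method, keepdims, weights)
    return _ureduce(a,
                    func=_quantile_ureduce_func,
    ...<5 lines>...
                    overwrite_input=overwrite_input,
                    method=method)
    r = func(a, **kwargs)
    result = _quantile(arr,
                       quantiles=q,
    ...<2 lines>...
                       out=out,
                       weights=wgt)
    slices_having_nans = np.isnan(arr[-1, ...])
                                  ~~~^^^^^^^^^
IndexError: index -1 is out of bounds for axis 0 with size 0
```

```bash
python3 -m jog '[[-0.24,0,3,0],[-0.24,0,6,0],[-0.24,0,9,0],[-0.24,0,12,0],[-0.24,0,13.6,0],[-0.24,0,14.2,0],[-0.24,0,14.2,0],[-0.24,0,14.2,0]]' 0 && python3 -m jog '[[0,0,0,0],[0,0,0,0],[0,0,0,0],[0,0,0,0],[0,0,0,0],[0,0,0,0],[0,0,0,0],[0,0,0,0]]' 1 30 && python3 -m jog '[[0,0,-0.5,0],[0,0,-3,0],[0,0,-7,0],[0,0,-11,0],[0,0,-15.5,0],[0,0,-15.5,0],[0,0,-15.5,0]]'
python3 - <<'E'
from h import *
d=snap('wrist','w2'); to(.5,.0,.2,60)
C=wcloud(d); p=near(C,.545,.01,.085,.09,.106); print(len(p),circ(p))
E
```

```text
t: 2.15
eef_pos: [0.4393, 0.1664, 0.0588]
tool_rot: [0.0, 0.259, 0.966, 0.0]
contact_force: [-0.1, 0.8, 0.2]
gripper_width: 0.493
grasp_force: 0.0
t: 2.82
eef_pos: [0.4401, 0.1661, 0.0596]
tool_rot: [0.001, 0.259, 0.966, 0.001]
contact_force: [-2.0, -0.3, 7.6]
gripper_width: 0.207
grasp_force: 29.3
t: 3.4
eef_pos: [0.4407, 0.1663, 0.2164]
tool_rot: [0.002, 0.259, 0.966, 0.003]
contact_force: [0.1, 0.4, -1.7]
gripper_width: 0.208
grasp_force: 29.6
shift cm [-13.55 -11.3    1.41] spin -0.001 rows>= 4.2 t 3.45 q7 0.62 eef [0.4393 0.1657 0.2143] ang 59.9 tilt [ 0.002  0.002 -1.   ]
918 (array([0.5427, 0.011 , 0.0755]), np.float64(0.0012))
```

View pics/w2.png

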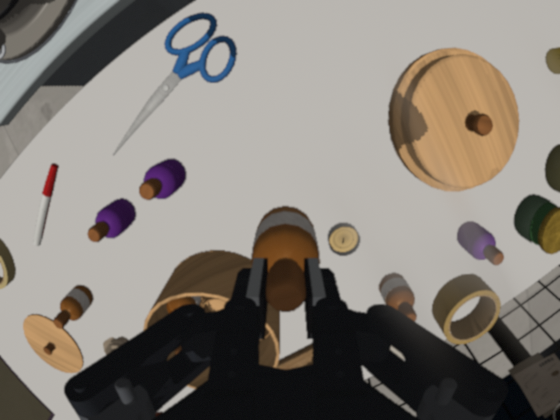

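Bottle_2 is held between the pads at about (285,270). The drum is at lower left, half hidden by the gripper, so I move to look into it before placing.

```bash
python3 -m jog '[[-4,-2,0.5,0],[-8,-5,1,0],[-12,-8,1,0],[-16,-12,1,0],[-20,-15,1,0],[-26.8,-8.3,1,0],[-26.8,-8.3,1,0],[-26.8,-8.3,1,0],[-26.8,-8.3,1,0],[-26.8,-8.3,1,0]]'
python3 - <<'E'
from h import *
d=snap('wrist','w3'); to(.5014,.0345,.2,60)
C=wcloud(d); p=near(C,.543,.0105,.085,.09,.106); print(len(p),circ(p))
e=bot.get_obs()['eef_pos']; b=near(C,e[0],e[1],.035,e[2]-.05,e[2]-.015); print('held body',len(b),circ(b,.019),e[:2])
for a in (90,210,270,330):
    x,y=.543+.048*np.cos(np.radians(a)),.0105+.048*np.sin(np.radians(a)); q=near(C,x,y,.022,.07,.095); q=q[np.hypot(q[:,0]-.543,q[:,1]-.0105)<.068]
    if len(q)>20: t=q[q[:,2]>np.percentile(q[:,2],90)-.006]; m=(t.min(0)+t.max(0))/2; print(a,len(t),m,np.degrees(np.arctan2(m[1]-.0105,m[0]-.543)))
E
```

```text
t: 4.28
eef_pos: [0.6288, -0.0412, 0.2003]
tool_rot: [-0.002, 0.26, 0.966, -0.001]
contact_force: [0.3, -0.0, -0.4]
gripper_width: 0.208
grasp_force: 29.6
shift cm [14.72  0.19  0.13] spin -0.002 rows>= 3.5 t 4.33 q7 1.2 eef [ 0.6278 -0.0409  0.2007] ang 59.9 tilt [-0.005 -0.001 -1.   ]
3758 (array([0.5441, 0.0095, 0.0747]), np.float64(0.0012))
held body 1246 (array([ 0.6272, -0.0407]), np.float64(0.0003)) [ 0.62780918 -0.04093107]
90 408 [0.54212328 0.05725838 0.08438991] 91.07416992002138
210 409 [ 0.50413701 -0.01549467  0.08476168] -146.22223035396263
270 410 [ 0.545615   -0.03781021  0.08447905] -86.90164290851261
330 410 [ 0.58751222 -0.01249019  0.08438372] -27.315976172106858
```

View pics/w3.png

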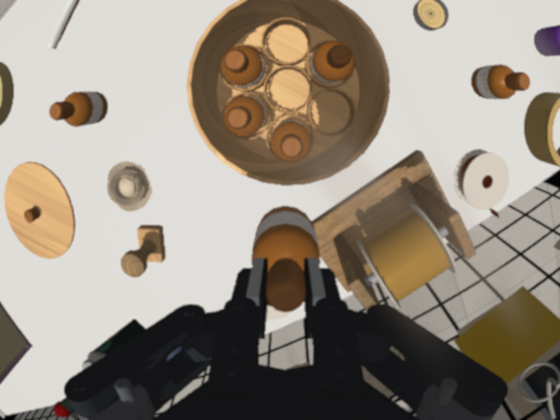

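The wrist view looks straight into the drum: the empty cells are at about (287,42), (290,88) and (331,112), and the packed stoppers at (236,62), (339,55), (238,118) and (291,146). Bottle_2 is still held upright.

```bash
python3 - <<'E'
from h import *
d=load('w3'); C=wcloud(d)
for n,u,v in(('top',287,42),('mid',290,88),('right',331,112)): print(n,watz(d,u,v,.005).round(4),C[v,u].round(4))
c=np.array([.544,.0097])
# outer rim only: outer silhouette points
p=near(C,*c,.09,.0955,.103); r=np.hypot(*(p[:,:2]-c).T); print(circ(p[(r>.07)]), len(p))
# floor discs: table-light patches at floor height in empties
for a in (30,150,None):
    q=c if a is None else c+.048*np.array([np.cos(np.radians(a)),np.sin(np.radians(a))])
    f=near(C,*q,.03,-.002,.010); w=near(C,*q,.03,.02,.033); print(a,q.round(4),'floor',len(f),f.mean(0).round(4),((f.min(0)+f.max(0))/2).round(4),'walltop',len(w),circ(w,.0225) if len(w)>20 else '')
E
python3 -c "
import cv2;i=cv2.imread('pics/w3.png')[0:190,180:400];cv2.imwrite('pics/c3.png',cv2.resize(i,None,fx=3,fy=3,interpolation=cv2.INTER_CUBIC))"
```

```text
top [0.4999 0.0345 0.005 ] [0.4996 0.0347 0.0029]
mid [0.5435 0.0127 0.005 ] [0.5435 0.0128 0.0037]
right [0.5858 0.0371 0.005 ] [0.5859 0.0373 0.0038]
(array([0.544 , 0.0096, 0.0752]), np.float64(0.0012)) 2753
30 [0.5856 0.0337] floor 1857 [0.585  0.0328 0.0042] [0.5855 0.0342 0.0056] walltop 603 (array([0.5844, 0.0348]), np.float64(0.0032))
150 [0.5024 0.0337] floor 1766 [0.5029 0.0334 0.0043] [0.5028 0.0338 0.0056] walltop 681 (array([0.5018, 0.0323]), np.float64(0.0033))
None [0.544  0.0097] floor 1877 [0.5449 0.0093 0.0041] [0.544  0.0099 0.0057] walltop 688 (array([0.5437, 0.0098]), np.float64(0.0034))
```

View pics/c3.png

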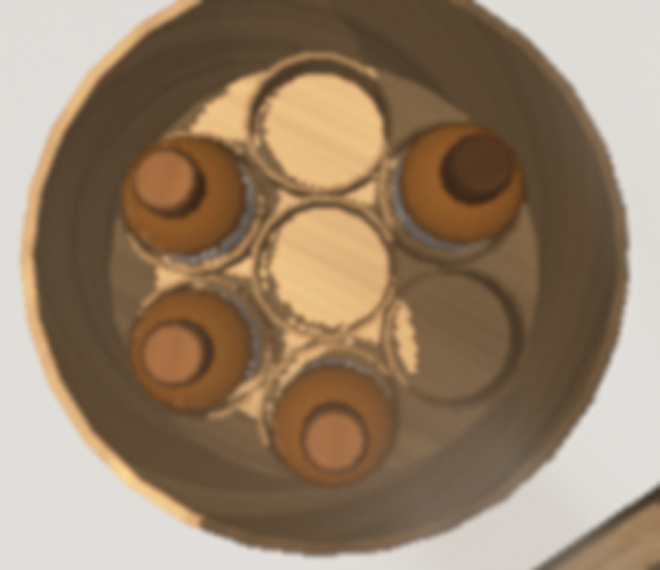

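The crop shows the card rims of the empty cells centred near crop (318,124), (323,268) and (452,337).

Run:
```python
from h import *
d=load('w3')
for u,v in((318,124),(323,268),(452,337)): print(watz(d,180+u/3,v/3,.028).round(4))
o=bot.get_obs();to(.5025,.0337,.2,60)
```

```text
[0.5027 0.0317 0.028 ]
[0.5444 0.0094 0.028 ]
[0.5839 0.0342 0.028 ]
shift cm [14.58  0.17  0.13] spin -0.002 rows>= 3.5 t 4.33 q7 1.2 eef [ 0.6278 -0.0409  0.2007] ang 59.9 tilt [-0.005 -0.001 -1.   ]
```

```bash
python3 -m jog '[[4,0,0,0],[8,0.1,0,0],[12,0.1,0,0],[14.5,0.13,0,0],[14.5,0.13,0,0],[14.5,0.13,0,0],[14.5,0.13,3,0],[14.5,0.13,6,0],[14.5,0.13,6,0],[14.5,0.13,6,0]]'
python3 - <<'E'
from h import *
to(.503,.033,.065,60); d=snap('wrist','w4'); C=wcloud(d); e=bot.get_obs()['eef_pos']
b=near(C,e[0],e[1],.03,e[2]-.05,e[2]-.015); print(len(b),circ(b,.019),e)
E
```

```text
t: 5.17
eef_pos: [0.5035, 0.0321, 0.1424]
tool_rot: [-0.002, 0.26, 0.966, -0.001]
contact_force: [0.1, -0.1, -0.4]
gripper_width: 0.211
grasp_force: 29.6
shift cm [0.07 0.08 7.74] spin -0.002 rows>= 1.9 t 5.17 q7 1.03 eef [0.5035 0.0321 0.1424] ang 59.9 tilt [-0.004 -0.002 -1.   ]
1370 (array([0.5019, 0.0326]), np.float64(0.0016)) [0.50482543 0.03232039 0.14367296]
```

```bash
python3 -m jog '[[0,0.07,2,0],[0,0.07,4,0],[0,0.07,5.5,0],[0,0.07,6.5,0],[0,0.07,7,0],[0,0.07,7.2,0],[0,0.07,7.4,0],[0,0.07,7.4,0],[0,0.07,7.4,0]]'; python3 -m jog '[[0,0,0.1,0],[0,0,0.2,0],[0,0,0.3,0],[0,0,0.3,0]]'
```

```text
t: 5.97
eef_pos: [0.5055, 0.0337, 0.0699]
tool_rot: [0.0, 0.259, 0.966, 0.0]
contact_force: [0.0, -0.2, -0.5]
gripper_width: 0.205
grasp_force: 29.7
t: 6.3
eef_pos: [0.505, 0.0338, 0.0662]
tool_rot: [0.0, 0.259, 0.966, 0.0]
contact_force: [0.4, 0.1, -0.5]
gripper_width: 0.206
grasp_force: 29.7
```

```bash
python3 -m jog '[[0,0,0.1,0],[0,0,0.1,0],[0,0,0.1,0]]';python3 -m jog '[[0,0,0.1,0],[0,0,0.1,0],[0,0,0.1,0]]';python3 -m jog '[[0,0,0.1,0],[0,0,0.1,0],[0,0,0.1,0]]'
```

```text
t: 6.55
eef_pos: [0.5049, 0.0338, 0.0652]
tool_rot: [-0.0, 0.259, 0.966, -0.0]
contact_force: [0.2, -0.3, -0.7]
gripper_width: 0.208
grasp_force: 29.7
t: 6.8
eef_pos: [0.5049, 0.0337, 0.0642]
tool_rot: [-0.0, 0.259, 0.966, -0.0]
contact_force: [0.5, -0.0, -1.6]
gripper_width: 0.21
grasp_force: 29.7
t: 7.05
eef_pos: [0.5052, 0.0337, 0.0637]
tool_rot: [0.0, 0.259, 0.966, 0.0]
contact_force: [-1.6, 0.5, 5.4]
gripper_width: 0.213
grasp_force: 30.2
```

```bash
python3 -m jog '[[0,0,0,0],[0,0,0,0],[0,0,0,0],[0,0,0,0]]' 0.3;python3 -m jog '[[0,0,-1,0],[0,0,-3,0],[0,0,-7,0],[0,0,-11,0],[0,0,-13.6,0],[0,0,-13.6,0],[0,0,-13.6,0]]'
python3 - <<'E'
from h import *
d=snap('wrist','w5'); C=wcloud(d); e=bot.get_obs()['eef_pos']
p=near(C,.503,.033,.015,.07,.1);print('placed top',np.percentile(p[:,2],90), circ(near(C,.503,.033,.03,.03,.05),.019))
for f in('w3','w5'):
    C=wcloud(load(f)); b=near(C,.631,.216,.03,.01,.045); print('b1',f,len(b),circ(b,.019) if len(b)>30 else '')
    b=near(C,.435,-.183,.03,.01,.045); print('b3',f,len(b),circ(b,.019) if len(b)>30 else '')
to(.631,.216,.2,120)
E
```

```text
t: 7.38
eef_pos: [0.5049, 0.0338, 0.0632]
tool_rot: [-0.0, 0.259, 0.966, -0.0]
contact_force: [0.4, -0.2, 0.2]
gripper_width: 0.347
grasp_force: 0.0
t: 7.97
eef_pos: [0.5061, 0.0339, 0.2016]
tool_rot: [0.002, 0.259, 0.966, 0.001]
contact_force: [-0.7, 0.5, -0.4]
gripper_width: 0.353
grasp_force: 0.0
placed top 0.08655086628024954 (array([0.5107, 0.0351]), np.float64(0.006))
b1 w3 557 (array([0.6343, 0.2182]), np.float64(0.0005))
b3 w3 552 (array([ 0.4361, -0.1846]), np.float64(0.0005))
b1 w5 529 (array([0.6343, 0.2182]), np.float64(0.0005))
b3 w5 541 (array([ 0.4362, -0.1846]), np.float64(0.0006))
shift cm [-1.78 22.08  0.03] spin -1.048 rows>= 8.4 t 8.02 q7 0.99 eef [0.505  0.0339 0.2   ] ang 59.9 tilt [ 0.001  0.001 -1.   ]
```

View pics/w5.png

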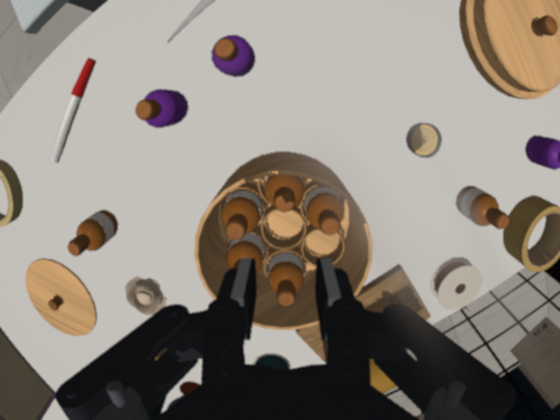

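The new bottle stands upright in its cell, with its top at z 0.0866. The cells at about (285,220) and (322,240) are still empty. bottle_1 is at (485,208) and bottle_3 at (92,232).

```bash
python3 -m jog '[[-0.5,4,0,-0.12],[-0.8,8,0,-0.24],[-1.2,12,0,-0.36],[-1.6,16,0,-0.48],[-2,20,0,-0.6],[-2,22.4,0,-0.72],[-2,22.4,0,-0.84],[-2,22.4,0,-0.96],[-2,22.4,0,-1.048],[-2,22.4,0,-1.048],[-2,22.4,0,-1.048],[-2,22.4,0,-1.048]]' 0
python3 - <<'E'
from h import *
d=snap('wrist','w6'); C=wcloud(d); b=near(C,.634,.218,.03,.01,.045); x,_=circ(b,.019); print(len(b),x,_); to(.634,.218,.058,120); q=near(C,.634,.218,.13,.03,.2); q=q[np.hypot(q[:,0]-.634,q[:,1]-.218)>.03]; print('near objs',len(q),q.min(0),q.max(0), np.hypot(q[:,0]-.634,q[:,1]-.218).min())
E
```

```text
t: 9.02
eef_pos: [0.634, 0.2172, 0.1983]
tool_rot: [-0.001, -0.257, 0.966, -0.0]
contact_force: [-0.3, 0.1, -0.1]
gripper_width: 0.499
grasp_force: 0.0
258 [0.6344 0.2182] 0.0002
shift cm [-0.04  0.07 14.06] spin -0.003 rows>= 3.4 t 9.07 q7 1.74 eef [0.6341 0.2173 0.1986] ang 119.8 tilt [-0.001 -0.001 -1.   ]
near objs 2381 [0.60503826 0.25350881 0.03004111] [0.75569548 0.34755779 0.08356995] 0.07627838702403529
```

```bash
python3 -m jog '[[0,0.09,3,0],[0,0.09,6,0],[0,0.09,9,0],[0,0.09,12,0],[0,0.09,13.4,0],[0,0.09,14,0],[0,0.09,14,0],[0,0.09,14,0]]' && python3 -m jog '[[0,0,0,0],[0,0,0,0],[0,0,0,0],[0,0,0,0],[0,0,0,0],[0,0,0,0]]' 1 30 && python3 -m jog '[[0,0,-0.5,0],[0,0,-3,0],[0,0,-7,0],[0,0,-11,0],[0,0,-14.2,0],[0,0,-14.2,0],[0,0,-14.2,0]]'
python3 - <<'E'
from h import *
d=snap('wrist','w7'); C=wcloud(d); e=bot.get_obs()['eef_pos']
b=near(C,e[0],e[1],.035,e[2]-.05,e[2]-.015); x,r=circ(b,.019); print('held',len(b),x,r,e)
to(.5848,.034,.145,120)
E
```

```text
t: 9.73
eef_pos: [0.635, 0.2187, 0.0606]
tool_rot: [0.001, -0.258, 0.966, 0.0]
contact_force: [-0.2, 0.2, 0.1]
gripper_width: 0.504
grasp_force: 0.0
t: 10.23
eef_pos: [0.6355, 0.2186, 0.0612]
tool_rot: [0.002, -0.258, 0.966, 0.0]
contact_force: [-0.1, -0.7, 7.7]
gripper_width: 0.203
grasp_force: 29.9
t: 10.82
eef_pos: [0.6352, 0.2188, 0.2041]
tool_rot: [0.002, -0.259, 0.966, 0.0]
contact_force: [-0.7, -0.4, -2.4]
gripper_width: 0.206
grasp_force: 29.3
held 1149 [0.6339 0.219 ] 0.0002 [0.6338162  0.21839377 0.20180654]
shift cm [ 13.46 -13.52   5.67] spin -0.0 rows>= 4.8 t 10.87 q7 1.74 eef [0.6338 0.2184 0.2018] ang 120.0 tilt [ 0.     0.001 -1.   ]
```

```bash
python3 -m jog '[[4,-4,0,0],[7,-7,0,0],[10,-10,0,0],[13.4,-13.5,0,0],[13.4,-13.5,0,0],[13.4,-13.5,0,0],[13.4,-13.5,0,0],[13.4,-13.5,3,0],[13.4,-13.5,5.7,0],[13.4,-13.5,5.7,0],[13.4,-13.5,5.7,0]]'
python3 - <<'E'
from h import *
to(.5848,.034,.069,120)
for f in('w3','w5'):
    C=wcloud(load(f)); q=near(C,.70,.03,.09,.03,.3); q=q[np.hypot(q[:,0]-.544,q[:,1]-.01)>.083]; print('spool',q.min(0),q.max(0)); h=q[q[:,2]>.09]; print(len(h), h.min(0) if len(h) else '')
E
```

```text
t: 11.78
eef_pos: [0.5839, 0.036, 0.1424]
tool_rot: [-0.002, -0.26, 0.966, 0.001]
contact_force: [0.2, 0.3, -0.1]
gripper_width: 0.209
grasp_force: 29.4
shift cm [-0.01 -0.24  7.34] spin 0.002 rows>= 1.8 t 11.78 q7 2.02 eef [0.5839 0.036  0.1424] ang 120.1 tilt [-0.005 -0.    -1.   ]
spool [ 0.62284035 -0.03847504  0.03006122] [0.78548099 0.08853406 0.29931062]
19515 [ 0.62284035 -0.03847504  0.09000808]
spool [ 0.69200028 -0.02679779  0.03012646] [0.74241235 0.08427837 0.12168486]
464 [0.69434734 0.01812903 0.09049065]
```

```bash
python3 -m jog '[[0,-0.15,2,0],[0,-0.15,4,0],[0,-0.15,5.5,0],[0,-0.15,6.5,0],[0,-0.15,7,0],[0,-0.15,7.2,0],[0,-0.15,7.2,0]]'; python3 -m jog '[[0,0,0.1,0],[0,0,0.2,0],[0,0,0.3,0],[0,0,0.3,0]]'
```

```text
t: 12.37
eef_pos: [0.5867, 0.0335, 0.0728]
tool_rot: [0.0, -0.259, 0.966, 0.0]
contact_force: [0.9, 0.1, -0.7]
gripper_width: 0.211
grasp_force: 29.4
t: 12.7
eef_pos: [0.5863, 0.0332, 0.0696]
tool_rot: [0.0, -0.259, 0.966, 0.0]
contact_force: [0.4, -0.8, -0.9]
gripper_width: 0.206
grasp_force: 29.4
```

```bash
python3 -m jog '[[0,0,0.1,0],[0,0,0.2,0],[0,0,0.2,0]]';python3 -m jog '[[0,0,0.1,0],[0,0,0.2,0],[0,0,0.2,0]]';python3 -m jog '[[0,0,0.1,0],[0,0,0.1,0],[0,0,0.1,0]]'
```

```text
t: 12.95
eef_pos: [0.586, 0.0332, 0.0671]
tool_rot: [-0.0, -0.259, 0.966, 0.0]
contact_force: [0.0, 0.9, -0.9]
gripper_width: 0.209
grasp_force: 29.4
t: 13.2
eef_pos: [0.5863, 0.0332, 0.0653]
tool_rot: [0.0, -0.259, 0.966, 0.0]
contact_force: [-0.4, -0.2, -0.7]
gripper_width: 0.212
grasp_force: 29.5
t: 13.45
eef_pos: [0.5867, 0.0331, 0.0651]
tool_rot: [0.001, -0.259, 0.966, -0.0]
contact_force: [-0.0, -0.4, 7.4]
gripper_width: 0.203
grasp_force: 30.0
```

```bash
python3 -m jog '[[0,0,0,0],[0,0,0,0],[0,0,0,0],[0,0,0,0]]' 0.3;python3 -m jog '[[0,0,-1,0],[0,0,-3,0],[0,0,-7,0],[0,0,-11,0],[0,0,-13.5,0],[0,0,-13.5,0],[0,0,-13.5,0]]'; python3 -c "
from h import *
to(.4362,-.1846,.2,60)"
```

```text
t: 13.78
eef_pos: [0.5861, 0.0331, 0.0641]
tool_rot: [-0.0, -0.259, 0.966, 0.0]
contact_force: [0.0, -0.2, 0.6]
gripper_width: 0.348
grasp_force: 0.0
t: 14.37
eef_pos: [0.5873, 0.0333, 0.2017]
tool_rot: [0.002, -0.259, 0.966, -0.0]
contact_force: [0.2, 0.3, -0.8]
gripper_width: 0.35
grasp_force: 0.0
shift cm [ 23.98 -11.33   0.09] spin 1.047 rows>= 8.4 t 14.37 q7 2.01 eef [0.5873 0.0333 0.2017] ang 120.0 tilt [ 0.004  0.001 -1.   ]
```

```bash
python3 -m jog '[[4,-2,0,0.12],[7.5,-3.5,0,0.24],[11,-5,0,0.36],[15,-7,0,0.48],[18.5,-8.5,0,0.6],[22,-10,0,0.72],[24,-11.3,0,0.84],[24,-11.3,0,0.96],[24,-11.3,0,1.047],[24,-11.3,0,1.047],[24,-11.3,0,1.047],[24,-11.3,0,1.047]]' 0
python3 - <<'E'
from h import *
d=snap('wrist','w8'); C=wcloud(d); b=near(C,.436,-.184,.03,.01,.045); x,r=circ(b,.019); print(len(b),x,r); to(x[0],x[1],.059,60)
p=near(C,.483,-.357,.09,.004,.0115); k=near(C,.483,-.357,.03,.018,.04); print('cover',len(p),circ(p[np.hypot(*(p[:,:2]-[.483,-.357]).T)>.06]) ,(p.min(0)+p.max(0))/2,'knob',len(k),circ(k,.0095),(k.min(0)+k.max(0))/2,k[:,2].max())
E
```

```text
t: 15.37
eef_pos: [0.4344, -0.1842, 0.1987]
tool_rot: [-0.001, 0.257, 0.966, -0.0]
contact_force: [1.8, -0.2, 0.2]
gripper_width: 0.502
grasp_force: 0.0
264 [ 0.4365 -0.1845] 0.0002
shift cm [-0.19  0.08 13.99] spin 0.003 rows>= 3.4 t 15.42 q7 1.44 eef [ 0.4346 -0.1842  0.1989] ang 60.2 tilt [-0.001  0.    -1.   ]
cover 5008 (array([ 0.4829, -0.3561,  0.0654]), np.float64(0.0031)) [ 0.46482733 -0.35662557  0.00773159] knob 174 (array([ 0.4843, -0.3581]), np.float64(0.0035)) [ 0.48355153 -0.35660689  0.02281896] 0.027306954331378697
```

View pics/w8.png

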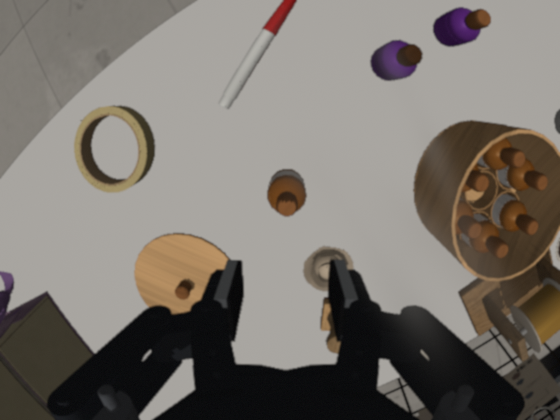

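The view shows bottle_3 at (286,195). The drum, on the right, holds six upright bottles with only the middle cell open at (482,190), and the cover's knob is at (184,289). Next I grasp bottle_3.

```bash
python3 -m jog '[[-0.19,0.04,3,0],[-0.19,0.04,6,0],[-0.19,0.04,9,0],[-0.19,0.04,12,0],[-0.19,0.04,13.4,0],[-0.19,0.04,13.9,0],[-0.19,0.04,13.9,0],[-0.19,0.04,13.9,0]]' && python3 -m jog '[[0,0,0,0],[0,0,0,0],[0,0,0,0],[0,0,0,0],[0,0,0,0],[0,0,0,0]]' 1 30 && python3 -m jog '[[0,0,-0.5,0],[0,0,-3,0],[0,0,-7,0],[0,0,-11,0],[0,0,-14.2,0],[0,0,-14.2,0],[0,0,-14.2,0]]'
python3 - <<'E'
from h import *
d=snap('wrist','w9'); C=wcloud(d); e=bot.get_obs()['eef_pos']
b=near(C,e[0],e[1],.035,e[2]-.05,e[2]-.015); x,r=circ(b,.019); print('held',len(b),x,r,e)
to(.544,.0097,.145,60)
E
```

```text
t: 16.08
eef_pos: [0.437, -0.1854, 0.0608]
tool_rot: [0.0, 0.259, 0.966, -0.0]
contact_force: [0.3, 0.1, 0.9]
gripper_width: 0.5
grasp_force: 0.0
t: 16.58
eef_pos: [0.4377, -0.1854, 0.0615]
tool_rot: [0.001, 0.259, 0.966, 0.0]
contact_force: [-0.2, 0.6, 6.5]
gripper_width: 0.205
grasp_force: 29.4
t: 17.17
eef_pos: [0.4377, -0.1854, 0.2044]
tool_rot: [0.002, 0.259, 0.966, 0.001]
contact_force: [-0.9, 0.7, -1.2]
gripper_width: 0.204
grasp_force: 29.6
held 1195 [ 0.4367 -0.1848] 0.0003 [ 0.43655283 -0.18498219  0.20282414]
shift cm [ 0.43 22.23  5.81] spin 0.0 rows>= 5.5 t 17.22 q7 1.44 eef [ 0.4366 -0.185   0.2028] ang 60.0 tilt [ 0.001  0.    -1.   ]
```

```bash
python3 -m jog '[[0,4,0,0],[0,8,0,0],[0.2,12,0,0],[0.4,16,0,0],[0.43,20,0,0],[0.43,22.2,0,0],[0.43,22.2,0,0],[0.43,22.2,0,0],[0.43,22.2,3,0],[0.43,22.2,5.8,0],[0.43,22.2,5.8,0],[0.43,22.2,5.8,0],[0.43,22.2,5.8,0]]'
python3 - <<'E'
from h import *
d=snap('wrist','w10'); to(.544,.0097,.069,60)
C=wcloud(d); e=bot.get_obs()['eef_pos']
b=near(C,e[0],e[1],.03,e[2]-.045,e[2]-.02); print(len(b),circ(b,.019),e)
E
```

```text
t: 18.3
eef_pos: [0.5439, 0.008, 0.145]
tool_rot: [0.0, 0.26, 0.966, -0.0]
contact_force: [0.2, 1.0, -0.4]
gripper_width: 0.206
grasp_force: 29.5
shift cm [0.13 0.09 7.66] spin -0.002 rows>= 1.8 t 18.35 q7 1.09 eef [0.5445 0.0083 0.1456] ang 59.9 tilt [ 0.002  0.    -1.   ]
866 (array([0.5427, 0.0085]), np.float64(0.0002)) [0.54454772 0.008305   0.14559996]
```

```bash
python3 -m jog '[[0,0.14,2,0],[0,0.14,4,0],[0,0.14,5.5,0],[0,0.14,6.5,0],[0,0.14,7,0],[0,0.14,7.4,0],[0,0.14,7.6,0],[0,0.14,7.7,0],[0,0.14,7.7,0],[0,0.14,7.7,0]]'; python3 -m jog '[[0,0,0.1,0],[0,0,0.2,0],[0,0,0.2,0]]'; python3 -m jog '[[0,0,0.1,0],[0,0,0.1,0],[0,0,0.1,0]]'
```

```text
t: 19.18
eef_pos: [0.545, 0.0104, 0.0678]
tool_rot: [0.0, 0.259, 0.966, 0.0]
contact_force: [0.6, -0.4, 0.4]
gripper_width: 0.208
grasp_force: 29.6
t: 19.43
eef_pos: [0.545, 0.0105, 0.0656]
tool_rot: [0.0, 0.259, 0.966, 0.0]
contact_force: [-0.5, 0.3, 0.7]
gripper_width: 0.211
grasp_force: 29.8
t: 19.68
eef_pos: [0.5455, 0.0104, 0.0655]
tool_rot: [0.001, 0.259, 0.966, 0.0]
contact_force: [-2.3, 0.5, 11.8]
gripper_width: 0.206
grasp_force: 30.7
```

```bash
python3 -m jog '[[0,0,0,0],[0,0,0,0],[0,0,0,0],[0,0,0,0]]' 0.3;python3 -m jog '[[0,0,-1,0],[0,0,-3,0],[0,0,-7,0],[0,0,-11,0],[0,0,-13.5,0],[0,0,-13.5,0],[0,0,-13.5,0]]'; python3 -c "
from h import *
d=snap('wrist','w11')
to(.4836,-.3566,.15,60)"
```

```text
t: 20.02
eef_pos: [0.5445, 0.0104, 0.0641]
tool_rot: [-0.0, 0.259, 0.966, -0.0]
contact_force: [-0.4, 0.1, -0.4]
gripper_width: 0.35
grasp_force: 0.0
t: 20.6
eef_pos: [0.5456, 0.0104, 0.2014]
tool_rot: [0.002, 0.259, 0.966, 0.001]
contact_force: [-0.6, -0.8, -0.8]
gripper_width: 0.35
grasp_force: 0.0
shift cm [-13.08 -34.84   4.96] spin -0.0 rows>= 9.0 t 20.65 q7 1.06 eef [0.5445 0.0105 0.1998] ang 60.0 tilt [ 0.001  0.001 -1.   ]
```

```bash
python3 -m jog '[[-1.4,-3.8,0,0],[-2.8,-7.6,0,0],[-4.2,-11.4,0,0],[-5.6,-15,0,0],[-7,-19,0,0],[-8.4,-22.5,0,0],[-9.8,-26,0,0],[-11.2,-30,0,0],[-13.1,-34.8,0,0],[-13.1,-34.8,0,0],[-13.1,-34.8,0,0],[-13.1,-34.8,5,0],[-13.1,-34.8,5,0],[-13.1,-34.8,5,0]]' 0
python3 - <<'E'
from h import *
d=snap('wrist','w12'); C=wcloud(d)
k=near(C,.4836,-.3566,.02,.014,.03); print(len(k),k.mean(0),(k.min(0)+k.max(0))/2,k.max(0)-k.min(0),circ(near(C,.4836,-.3566,.02,.012,.022),.0095))
p=near(C,.4836,-.3566,.09,.004,.012); print('disc z',np.median(p[:,2]))
to(.4836,-.3566,.012,60)
E
```

```text
t: 21.82
eef_pos: [0.482, -0.3532, 0.1455]
tool_rot: [-0.004, 0.258, 0.966, 0.001]
contact_force: [0.4, 0.7, 0.6]
gripper_width: 0.5
grasp_force: 0.0
379 [ 0.48323225 -0.35633143  0.02512561] [ 0.48423222 -0.35683331  0.02081435] [0.01860528 0.01853227 0.01354099] (array([ 0.485 , -0.3574]), np.float64(0.0006))
disc z 0.007923211047484613
shift cm [-0.22 -0.18 13.56] spin 0.001 rows>= 3.3 t 21.87 q7 1.83 eef [ 0.4832 -0.3543  0.1477] ang 60.1 tilt [-0.004  0.003 -1.   ]
```

View pics/w12.png

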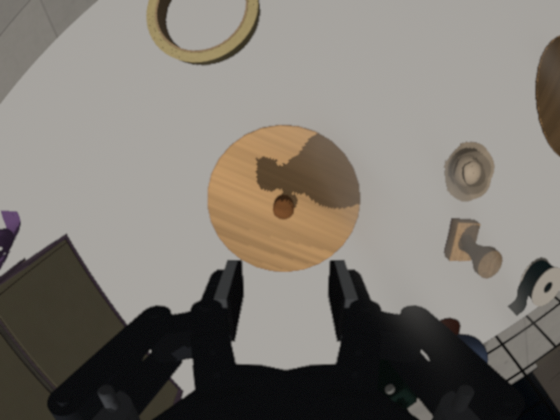

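View pics/w11.png

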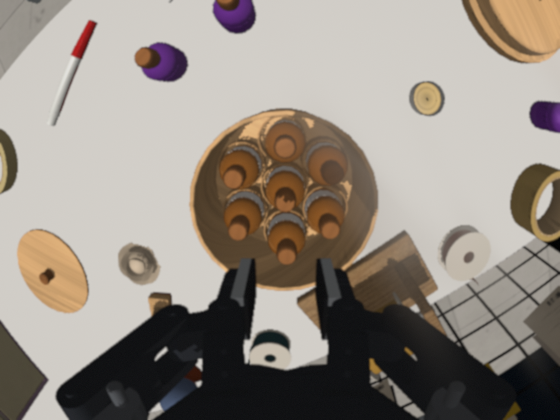

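The w11 picture shows all seven stoppers upright in the drum. The w12 picture shows the cover under the open fingers, with its knob at (284,206).

```bash
python3 -m jog '[[-0.2,-0.15,3,0],[-0.2,-0.15,6,0],[-0.2,-0.15,9,0],[-0.2,-0.15,12,0],[-0.2,-0.15,13,0],[-0.2,-0.15,13,0],[-0.2,-0.15,13,0],[-0.2,-0.15,13,0]]' && python3 -c "
from h import *
to(.4843,-.357,.0115,60)"
```

```text
t: 22.53
eef_pos: [0.4864, -0.3597, 0.0215]
tool_rot: [0.002, 0.259, 0.966, -0.0]
contact_force: [1.3, -0.2, 0.7]
gripper_width: 0.5
grasp_force: 0.0
shift cm [0.32 0.13 1.  ] spin -0.0 rows>= 0.3 t 22.53 q7 1.92 eef [ 0.4864 -0.3597  0.0215] ang 60.0 tilt [ 0.003 -0.002 -1.   ]
```

```bash
python3 -m jog '[[0.25,0.1,0.5,0],[0.25,0.1,0.95,0],[0.25,0.1,0.95,0],[0.25,0.1,0.95,0]]' && python3 -m jog '[[0,0,0,0],[0,0,0,0],[0,0,0,0],[0,0,0,0],[0,0,0,0],[0,0,0,0]]' 1 50 && python3 -m jog '[[0,0,-0.5,0],[0,0,-2,0],[0,0,-5,0],[0,0,-9,0],[0,0,-13,0],[0,0,-17,0],[0,0,-19,0],[0,0,-19,0],[0,0,-19,0],[0,0,-19,0]]'
python3 - <<'E'
from h import *
d=snap('wrist','w13'); C=wcloud(d); e=bot.get_obs()['eef_pos']; print(e)
to(.544,.0097,.2,60)
p=near(C,e[0],e[1],.075,e[2]-.04,e[2]+.01); 
c=p-p.mean(0); n=np.linalg.svd(c[:: 5],full_matrices=False)[2][2]; print('cover',len(p),p.min(0),p.max(0),'normal',n)
E
```

```text
t: 22.87
eef_pos: [0.4833, -0.3565, 0.0099]
tool_rot: [-0.0, 0.259, 0.966, 0.0]
contact_force: [0.9, 0.3, 0.6]
gripper_width: 0.5
grasp_force: 0.0
t: 23.37
eef_pos: [0.4834, -0.3568, 0.0101]
tool_rot: [0.0, 0.259, 0.966, 0.0]
contact_force: [-0.8, 0.6, 4.1]
gripper_width: 0.182
grasp_force: 48.9
t: 24.2
eef_pos: [0.4825, -0.3558, 0.1984]
tool_rot: [-0.001, 0.259, 0.966, 0.0]
contact_force: [0.4, 0.3, -1.4]
gripper_width: 0.18
grasp_force: 49.0
[ 0.482331   -0.35572177  0.19791915]
shift cm [12.93 34.73 -0.16] spin 0.0 rows>= 8.9 t 24.25 q7 1.8 eef [ 0.4823 -0.3557  0.1979] ang 60.0 tilt [-0.003  0.002 -1.   ]
cover 36992 [ 0.41196586 -0.42636678  0.19196469] [ 0.5474781  -0.28557503  0.20790155] normal [ 2.28095737e-03 -9.61311473e-04  9.99996937e-01]
```

View pics/w13.png

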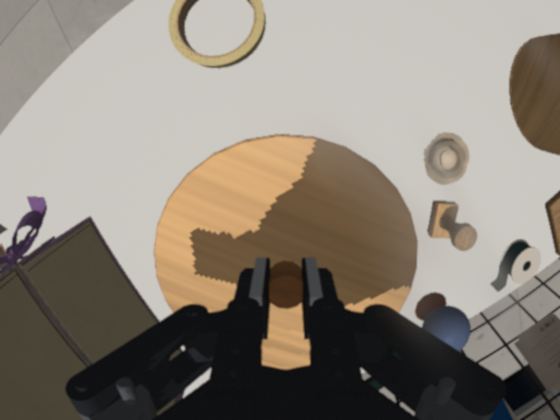

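The cover is held by its knob at (285,285), level to within 0.2°. Next I carry it over the drum.

```bash
python3 -m jog '[[1.4,3.8,0,0],[2.8,7.6,0,0],[4.2,11.4,0,0],[5.6,15,0,0],[7,19,0,0],[8.4,22.5,0,0],[9.8,26,0,0],[11.2,30,0,0],[12.9,34.7,0,0],[12.9,34.7,0,0],[12.9,34.7,0,0],[12.9,34.7,4,0],[12.9,34.7,7,0],[12.9,34.7,7,0],[12.9,34.7,7,0],[12.9,34.7,7,0],[12.9,34.7,7,0]]'
cat >> h.py <<'E'
def disc(d,R,z,tol=.006):
    "edge of held disc: outermost points per bearing around guess, at height z+-tol"
    C=wcloud(d); e=bot.get_obs()['eef_pos']; c=e[:2].copy()
    for _ in range(4):
        p=near(C,c[0],c[1],R+.006,z-tol,z+tol); v=p[:,:2]-c; a=(np.degrees(np.arctan2(v[:,1],v[:,0]))//3).astype(int); r=np.hypot(*v.T)
        E=np.array([p[a==k][np.argmax(r[a==k])] for k in np.unique(a) if (a==k).sum()>5 and r[a==k].max()>R-.008]); x,rm=circ(E,R); c=x[:2]
    return x,rm,len(E),circ(E),e
E
python3 - <<'E'
from h import *
print(disc(load('w13'),.071,.196))
d=snap('wrist','w14'); e=bot.get_obs()['eef_pos']; print(disc(d,.071,e[2]-.002)); to(.544,.0097,.105,60)
E
```

```text
t: 25.67
eef_pos: [0.5464, 0.0077, 0.1314]
tool_rot: [0.001, 0.259, 0.966, 0.0]
contact_force: [-0.6, -0.8, -0.4]
gripper_width: 0.181
grasp_force: 49.2h.py:17: RuntimeWarning: Mean of empty slice.
  c=p.mean(0); x0=[c[0],c[1]]+([] if R else [.07])
  ret = ret.dtype.type(ret / rcount)
Traceback (most recent call last):
  File "h.py", line 45, in disc
    E=np.array([p[a==k][np.argmax(r[a==k])] for k in np.unique(a) if (a==k).sum()>5 and r[a==k].max()>R-.008]); x,rm=circ(E,R); c=x[:2]
                                                                                                                     ~~~~^^^^^
  File "h.py", line 17, in circ
    c=p.mean(0); x0=[c[0],c[1]]+([] if R else [.07])
                     ~^^^
IndexError: invalid index to scalar variable.
```

```bash
sed -i "s/def disc(d,R,z,tol=.006):/def disc(d,R,z,tol=.006,c=None):/; s/c=e\[:2\].copy()/c=e[:2].copy() if c is None else np.array(c)/" h.py
python3 - <<'E'
from h import *
print(disc(load('w13'),.071,.196,c=(.482,-.356)))
d=snap('wrist','w14'); e=bot.get_obs()['eef_pos']; print(disc(d,.071,e[2]-.002)); to(.544,.0097,.105,60)
C=wcloud(d); p=near(C,.544,.0097,.09,.09,.103); print('rim seen',len(p), circ(p,.076) if len(p)>50 else '')
E
```

```text
(array([ 0.4827, -0.3563]), np.float64(0.0011), 86, (array([ 0.4821, -0.3559,  0.0702]), np.float64(0.0007)), array([0.54635981, 0.00772589, 0.13139057]))
(array([0.5465, 0.0073]), np.float64(0.0011), 86, (array([0.5459, 0.0077, 0.0702]), np.float64(0.0007)), array([0.54638249, 0.00791429, 0.13149843]))
shift cm [0.3  0.03 2.65] spin -0.001 rows>= 0.6 t 25.72 q7 1.12 eef [0.5464 0.0079 0.1315] ang 59.9 tilt [ 0.003  0.    -1.   ]
rim seen 2336 (array([0.5443, 0.0093]), np.float64(0.0012))
```

```bash
python3 -m jog '[[0.29,0.07,0.5,0],[0.29,0.07,1,0],[0.29,0.07,1.4,0],[0.29,0.07,1.8,0],[0.29,0.07,1.8,0],[0.29,0.07,1.8,0]]'; python3 -m jog '[[0,0,0.15,0],[0,0,0.3,0],[0,0,0.45,0],[0,0,0.6,0],[0,0,0.6,0]]';  python3 -c "
from h import *
d=snap('wrist','w15'); e=bot.get_obs()['eef_pos']; print(disc(d,.071,e[2]-.002,tol=.003))"
```

```text
t: 26.22
eef_pos: [0.5427, 0.0103, 0.1114]
tool_rot: [-0.0, 0.259, 0.966, -0.0]
contact_force: [0.5, 0.3, -1.8]
gripper_width: 0.181
grasp_force: 49.2
t: 26.63
eef_pos: [0.5428, 0.0104, 0.1055]
tool_rot: [-0.0, 0.259, 0.966, -0.0]
contact_force: [-0.1, -1.3, -1.2]
gripper_width: 0.184
grasp_force: 49.2
(array([0.543 , 0.0099]), np.float64(0.001), 86, (array([0.5424, 0.0103, 0.0702]), np.float64(0.0007)), array([0.54284226, 0.01036057, 0.10560646]))
```

```bash
python3 -m jog '[[-0.1,0,0.2,0],[-0.1,0,0.4,0],[-0.1,0,0.6,0],[-0.1,0,0.7,0],[-0.1,0,0.7,0]]'; python3 -m jog '[[0,0,0.1,0],[0,0,0.1,0],[0,0,0.1,0]]'; python3 -m jog '[[0,0,0.1,0],[0,0,0.1,0],[0,0,0.1,0]]'
```

```text
t: 27.1
eef_pos: [0.5436, 0.0099, 0.0984]
tool_rot: [-0.0, 0.259, 0.966, -0.0]
contact_force: [0.3, -0.9, -1.5]
gripper_width: 0.183
grasp_force: 49.2
t: 27.35
eef_pos: [0.5439, 0.0099, 0.0978]
tool_rot: [0.0, 0.259, 0.966, 0.0]
contact_force: [-0.3, -0.4, -1.6]
gripper_width: 0.182
grasp_force: 49.2
t: 27.6
eef_pos: [0.5438, 0.0099, 0.0968]
tool_rot: [-0.0, 0.259, 0.966, 0.0]
contact_force: [-0.2, 0.4, -1.3]
gripper_width: 0.178
grasp_force: 49.2
```

```bash
python3 -m jog '[[0,0,0.1,0],[0,0,0.1,0],[0,0,0.1,0]]';python3 -m jog '[[0,0,0.1,0],[0,0,0.1,0],[0,0,0.1,0]]'
```

```text
t: 27.85
eef_pos: [0.5441, 0.0099, 0.0961]
tool_rot: [0.0, 0.259, 0.966, 0.0]
contact_force: [-1.2, 0.2, 3.5]
gripper_width: 0.183
grasp_force: 49.6
t: 28.1
eef_pos: [0.5446, 0.0099, 0.0961]
tool_rot: [0.001, 0.259, 0.966, 0.001]
contact_force: [-3.9, 0.2, 12.9]
gripper_width: 0.177
grasp_force: 50.5
```

```bash
python3 -m jog '[[0,0,-0.05,0],[0,0,-0.05,0],[0,0,-0.05,0],[0,0,-0.05,0]]' 0.3;python3 -m jog '[[0,0,-1,0],[0,0,-3,0],[0,0,-6,0],[0,0,-9.5,0],[0,0,-9.5,0],[0,0,-9.5,0]]'
python3 - <<'E'
from h import *
d=snap('wrist','w16'); C=wcloud(d)
p=near(C,.544,.0097,.065,.085,.105); p=p[np.hypot(p[:,0]-.544,p[:,1]-.0097)>.02]; n=np.linalg.svd((p-p.mean(0))[::5],full_matrices=False)[2][2]; print('cover z',np.median(p[:,2]),n)
C=wcloud(load('w1')); k=near(C,.475,.378,.025,.056,.09); print('knob',len(k),(k.min(0)+k.max(0))/2,k.max(0)-k.min(0))
to(.476,.378,.2,60)
E
```

```text
t: 28.43
eef_pos: [0.5437, 0.0099, 0.095]
tool_rot: [-0.0, 0.259, 0.966, -0.0]
contact_force: [-0.5, 0.4, 0.4]
gripper_width: 0.348
grasp_force: 0.0
t: 28.93
eef_pos: [0.5454, 0.01, 0.1928]
tool_rot: [0.002, 0.259, 0.966, 0.001]
contact_force: [-0.8, -0.9, -1.0]
gripper_width: 0.35
grasp_force: 0.0
cover z 0.09393181377848758 [ 4.84046030e-04 -7.99790250e-04  9.99999563e-01]
knob 434 [0.47560238 0.3769709  0.06543581] [0.02266118 0.02279789 0.01860403]
shift cm [24.31 28.46 -0.87] spin -0.0 rows>= 9.0 t 28.98 q7 1.07 eef [0.5442 0.01   0.1912] ang 60.0 tilt [ 0.002  0.001 -1.   ]
```

View pics/w16.png

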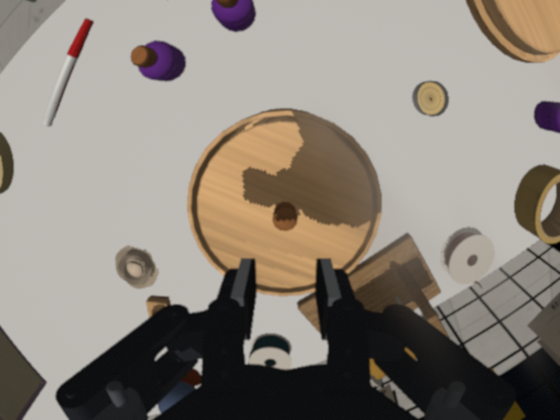

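The cover lies flat inside the rim, knob up at (285,215), with its top at z 0.094 as it should be. The lid is next.

```bash
python3 -m jog '[[2.6,3,-0.8,0],[5.2,6,-0.8,0],[7.8,9,-0.8,0],[10.4,12,-0.8,0],[13,15,-0.8,0],[15.6,18,-0.8,0],[18.2,21,-0.8,0],[20.8,24,-0.8,0],[24.3,28.4,-0.8,0],[24.3,28.4,-0.8,0],[24.3,28.4,-0.8,0],[24.3,28.4,-0.8,0]]' 0
python3 - <<'E'
from h import *
d=snap('wrist','w17'); C=wcloud(d)
k=near(C,.4756,.377,.02,.066,.085); print(len(k),(k.min(0)+k.max(0))/2,k.max(0)-k.min(0))
p=near(C,.4756,.377,.09,.004,.016); print('skirt',len(p),circ(p,.0855))
m=(k.min(0)+k.max(0))/2; to(m[0],m[1],.049,60)
E
```

```text
t: 29.98
eef_pos: [0.4744, 0.3774, 0.1967]
tool_rot: [-0.001, 0.258, 0.966, -0.001]
contact_force: [0.5, -1.3, -0.2]
gripper_width: 0.503
grasp_force: 0.0
522 [0.47610251 0.37832787 0.07037473] [0.02224951 0.02288208 0.00873762]
skirt 20 (array([0.4778, 0.3765]), np.float64(0.0029))
shift cm [ 0.06  0.3  14.8 ] spin -0.001 rows>= 3.6 t 30.03 q7 0.39 eef [0.4753 0.3758 0.1971] ang 60.0 tilt [-0.001 -0.003 -1.   ]
```

```bash
python3 -m jog '[[0.05,0.2,3,0],[0.05,0.2,6,0],[0.05,0.2,9,0],[0.05,0.2,12,0],[0.05,0.2,13.8,0],[0.05,0.2,14.4,0],[0.05,0.2,14.4,0],[0.05,0.2,14.4,0]]' && python3 -c "
from h import *
to(.476,.378,.048,60)"
```

```text
t: 30.7
eef_pos: [0.4771, 0.3783, 0.055]
tool_rot: [0.0, 0.26, 0.966, 0.0]
contact_force: [0.2, 0.1, 0.2]
gripper_width: 0.495
grasp_force: 0.0
shift cm [ 0.08 -0.08  0.7 ] spin -0.002 rows>= 0.2 t 30.7 q7 0.45 eef [0.4771 0.3783 0.055 ] ang 59.9 tilt [ 0.001 -0.    -1.   ]
```

```bash
python3 -m jog '[[0.08,-0.05,0.4,0],[0.08,-0.05,0.65,0],[0.08,-0.05,0.65,0],[0.08,-0.05,0.65,0]]' && python3 -m jog '[[0,0,0,0],[0,0,0,0],[0,0,0,0],[0,0,0,0],[0,0,0,0],[0,0,0,0]]' 1 70 && python3 -m jog '[[0,0,-0.3,0],[0,0,-1,0],[0,0,-3,0],[0,0,-6,0],[0,0,-10,0],[0,0,-14,0],[0,0,-18.5,0],[0,0,-18.5,0],[0,0,-18.5,0],[0,0,-18.5,0]]'
python3 - <<'E'
from h import *
d=snap('wrist','w18'); C=wcloud(d); e=bot.get_obs()['eef_pos']; print(e)
to(.544,.0097,.23,60)
p=near(C,e[0],e[1],.05,e[2]-.03,e[2]+.0);p=p[np.hypot(p[:,0]-e[0],p[:,1]-e[1])>.03]; print(len(p),np.percentile(p[:,2],[5,50,95])-e[2],np.linalg.svd((p-p.mean(0))[::5],full_matrices=False)[2][2])
q=near(C,e[0],e[1],.1,e[2]-.08,e[2]+.0); print(np.histogram(q[:,2]-e[2],20)); print(q.min(0),q.max(0))
E
```

```text
t: 31.03
eef_pos: [0.4753, 0.3795, 0.0483]
tool_rot: [0.0, 0.259, 0.966, 0.0]
contact_force: [1.1, -0.3, -0.7]
gripper_width: 0.501
grasp_force: 0.0
t: 31.53
eef_pos: [0.4752, 0.3795, 0.0485]
tool_rot: [0.0, 0.259, 0.966, 0.0]
contact_force: [-1.3, -0.9, 6.5]
gripper_width: 0.233
grasp_force: 68.2
t: 32.37
eef_pos: [0.4744, 0.3789, 0.2321]
tool_rot: [-0.0, 0.259, 0.966, -0.0]
contact_force: [-0.2, 0.0, -4.4]
gripper_width: 0.235
grasp_force: 68.8
[0.47388649 0.37849597 0.2309746 ]
shift cm [-24.51 -28.43   0.16] spin 0.0 rows>= 9.0 t 32.42 q7 0.38 eef [0.4739 0.3785 0.231 ] ang 60.0 tilt [-0.003 -0.002 -1.   ]
12727 [-0.00508327 -0.00411323 -0.0031436 ] [ 2.46438373e-04  3.92588173e-03 -9.99992263e-01]
(array([    5,     3,     0,   402,  4489,   584,    68,    58,    84,
          74,    65,    84,    72,    91,    86,   504,  1855, 26748,
        9353,   107]), array([-3.81672228e-02, -3.62589326e-02, -3.43506424e-02, -3.24423522e-02,
       -3.05340620e-02, -2.86257719e-02, -2.67174817e-02, -2.48091915e-02,
       -2.29009013e-02, -2.09926111e-02, -1.90843209e-02, -1.71760308e-02,
       -1.52677406e-02, -1.33594504e-02, -1.14511602e-02, -9.54287002e-03,
       -7.63457984e-03, -5.72628966e-03, -3.81799948e-03, -1.90970929e-03,
       -1.41910855e-06]))
[0.3902587  0.30432453 0.19280737] [0.54244693 0.4636997  0.23097318]
```

View pics/w18.png

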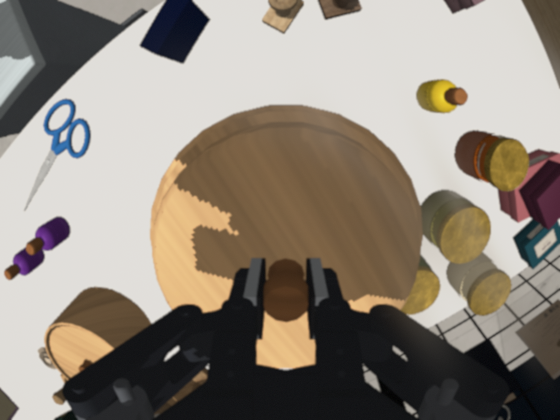

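The lid is held level by its knob at (286,290). Next I carry it over the drum.

```bash
python3 -m jog '[[-2.6,-3,0,0],[-5.2,-6,0,0],[-7.8,-9,0,0],[-10.4,-12,0,0],[-13,-15,0,0],[-15.6,-18,0,0],[-18.2,-21,0,0],[-20.8,-24,0,0],[-24.5,-28.4,0,0],[-24.5,-28.4,0,0],[-24.5,-28.4,0,0],[-24.5,-28.4,3,0],[-24.5,-28.4,6,0],[-24.5,-28.4,6,0],[-24.5,-28.4,6,0],[-24.5,-28.4,6,0]]'
python3 - <<'E'
from h import *
print(disc(load('w18'),.0855,.2005,c=(.474,.3785)))
d=snap('wrist','w19'); e=bot.get_obs()['eef_pos']; print(disc(d,.0855,e[2]-.0305)); to(.544,.0097,.149,60)
E
```

```text
t: 33.75
eef_pos: [0.5453, 0.011, 0.173]
tool_rot: [-0.0, 0.259, 0.966, -0.0]
contact_force: [0.3, 0.5, -1.7]
gripper_width: 0.228
grasp_force: 69.3
(array([0.476 , 0.3778]), np.float64(0.0003), 59, (array([0.4755, 0.3781, 0.085 ]), np.float64(0.0002)), array([0.54525248, 0.0110423 , 0.17299858]))
(array([0.5469, 0.01  ]), np.float64(0.0003), 59, (array([0.5463, 0.0103, 0.085 ]), np.float64(0.0002)), array([0.54592474, 0.01107738, 0.17375827]))
shift cm [ 0.1  -0.22  2.48] spin 0.0 rows>= 0.6 t 33.8 q7 1.09 eef [0.5459 0.0111 0.1738] ang 60.0 tilt [ 0.001  0.    -1.   ]
```

```bash
python3 -m jog '[[0.2,-0.17,0.6,0],[0.2,-0.17,1.2,0],[0.2,-0.17,1.8,0],[0.2,-0.17,2.2,0],[0.2,-0.17,2.2,0],[0.2,-0.17,2.2,0]]'
python3 - <<'E'
from h import *
d=snap('wrist','w20'); e=bot.get_obs()['eef_pos']; print(disc(d,.0855,e[2]-.0305)); to(.544,.0097,.1325,60)
E
```

```text
t: 34.3
eef_pos: [0.5425, 0.0103, 0.1505]
tool_rot: [-0.0, 0.259, 0.966, -0.0]
contact_force: [0.1, 0.6, -2.8]
gripper_width: 0.234
grasp_force: 69.3
(array([0.5441, 0.0092]), np.float64(0.0004), 59, (array([0.5435, 0.0096, 0.0849]), np.float64(0.0003)), array([0.54270677, 0.01029203, 0.15078601]))
shift cm [-0.14  0.01  1.83] spin -0.0 rows>= 0.4 t 34.35 q7 1.11 eef [0.5427 0.0103 0.1508] ang 60.0 tilt [-0. -0. -1.]
```

Lid and drum centres agree within about 0.5 mm, so I lower.

```bash
python3 -m jog '[[0,0,0.15,0],[0,0,0.3,0],[0,0,0.45,0],[0,0,0.6,0],[0,0,0.6,0]]'; python3 -m jog '[[0,0,0.15,0],[0,0,0.3,0],[0,0,0.45,0],[0,0,0.45,0]]'; python3 -m jog '[[0,0,0.15,0],[0,0,0.3,0],[0,0,0.4,0],[0,0,0.4,0]]'
```

```text
t: 34.77
eef_pos: [0.5424, 0.0103, 0.1444]
tool_rot: [-0.0, 0.259, 0.966, -0.0]
contact_force: [0.2, 0.3, -2.5]
gripper_width: 0.232
grasp_force: 69.3
t: 35.1
eef_pos: [0.5424, 0.0103, 0.14]
tool_rot: [-0.0, 0.259, 0.966, -0.0]
contact_force: [0.1, -0.1, -2.8]
gripper_width: 0.235
grasp_force: 69.3
t: 35.43
eef_pos: [0.5424, 0.0104, 0.136]
tool_rot: [-0.0, 0.259, 0.966, -0.0]
contact_force: [0.6, 0.1, -3.2]
gripper_width: 0.231
grasp_force: 69.3
```

```bash
python3 -m jog '[[0,0,0.1,0],[0,0,0.2,0],[0,0,0.2,0]]'; python3 -m jog '[[0,0,0.1,0],[0,0,0.1,0],[0,0,0.1,0]]'; python3 -m jog '[[0,0,0.1,0],[0,0,0.1,0],[0,0,0.1,0]]'; python3 -m jog '[[0,0,0.05,0],[0,0,0.05,0],[0,0,0.05,0]]'
```

```text
t: 35.68
eef_pos: [0.5425, 0.0103, 0.1341]
tool_rot: [-0.0, 0.259, 0.966, -0.0]
contact_force: [-0.1, 0.4, -3.6]
gripper_width: 0.229
grasp_force: 69.3
t: 35.93
eef_pos: [0.5426, 0.0104, 0.1332]
tool_rot: [-0.0, 0.259, 0.966, -0.0]
contact_force: [0.4, 0.1, -3.2]
gripper_width: 0.235
grasp_force: 69.3
t: 36.18
eef_pos: [0.5429, 0.0104, 0.1326]
tool_rot: [0.0, 0.259, 0.966, 0.0]
contact_force: [-1.0, 1.1, 0.1]
gripper_width: 0.233
grasp_force: 69.6
t: 36.43
eef_pos: [0.5429, 0.0104, 0.1325]
tool_rot: [0.0, 0.259, 0.966, 0.0]
contact_force: [-2.2, 0.7, 5.9]
gripper_width: 0.233
grasp_force: 70.1
```

```bash
python3 -m jog '[[0,0,-0.05,0],[0,0,-0.05,0],[0,0,-0.05,0],[0,0,-0.05,0],[0,0,-0.05,0]]' 0;python3 -m jog '[[0,0,-1,0],[0,0,-3,0],[0,0,-6,0],[0,0,-9,0],[0,0,-9,0],[0,0,-9,0],[0,0,-9,0],[0,0,-9,0]]'
python3 - <<'E'
from h import *
d=snap('wrist','w21'); C=wcloud(d)
for nm,r0,r1 in(('crown',.02,.045),('brim',.076,.083)):
    p=near(C,.544,.0097,r1,.09,.14); p=p[np.hypot(p[:,0]-.544,p[:,1]-.0097)>r0]; print(nm,len(p),np.percentile(p[:,2],[10,50,90]),np.linalg.svd((p-p.mean(0))[::5],full_matrices=False)[2][2])
E
```

```text
t: 36.85
eef_pos: [0.5427, 0.0103, 0.1322]
tool_rot: [0.0, 0.259, 0.966, -0.0]
contact_force: [-0.2, 0.3, -0.6]
gripper_width: 0.494
grasp_force: 0.0
t: 37.52
eef_pos: [0.5418, 0.0104, 0.2214]
tool_rot: [-0.001, 0.259, 0.966, -0.0]
contact_force: [-0.0, 0.5, -0.3]
gripper_width: 0.502
grasp_force: 0.0
crown 7762 [0.12663139 0.12746853 0.12828862] [-0.0019513   0.00108921 -0.9999975 ]
brim 2183 [0.10111625 0.10192332 0.1028746 ] [ 0.00242702 -0.00210239  0.99999484]
```

View pics/w21.png

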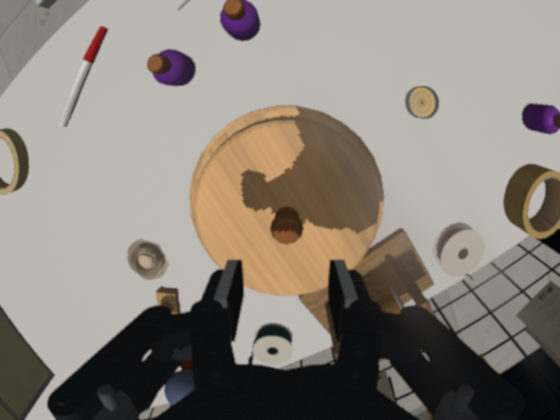

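The lid lies level and fully home on the drum: its knob is at (287,225), the crown is at z 0.1275 (0.128 expected), and the gripper is clear.

```bash
python3 -c "
from station import bot
print(bot.hand_in())"
```

```text
the job is handed in; nothing more can be done
None
```

The gift drum is packed and handed in at about 37.5 s: all seven bottles are upright in their cells, the inner cover lies flat on the stoppers knob up, and the outer lid is level and fully home over the rim.

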